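# Jack up the front of the balance slab and hold it

## Task

The stone slab under the bench balance needs a new front foot: take the low lever jack by its upright yoke, stand it flat on the raised bearer plate with its saddle centred under the marked lift pad of the slab's front tongue, and let go of it. Then give the pump handle one full stroke, right down and all the way up again, so that the slab rises and comes back to rest, and press the handle right down a second time. Finish while holding the handle down with the slab raised on the jack alone; do not lift or shove the slab by hand, and leave the glassware and rubber stoppers where they are.

Things in the scene. Friction and masses are not known exactly. Their poses are not given: they have to be found in the camera images.
- lift_point (a point): Centre of the underside of the round lift pad (36 mm across, 4 mm thick) under the slab's front tongue: the saddle comes under here. 66 mm above the table at rest, 48 mm above the bearer plate; 20 mm behind the tongue's front edge, 30 mm in front of the slab. x points from the tongue towards the balance (level at rest), z up; the jack's x must point roughly the same way.
- stand: Fixed stand of the balance; origin on the table straight below the lift pad, x towards the balance, z up. On it a stone slab 150x150x28 mm (top 92 mm up, white balance with steel pan on it to 136 mm), hinged at its rear edge. From its front edge sticks a steel tongue 58 mm wide, 8 mm thick, 50 mm long; a raised ring 26 mm across on its top, 82 mm up, marks the pad below.
- bearer_top (a point): Point on the top face of the bearer, a fixed flat aluminium plate 225 mm long (x), 78 mm wide (y), 18 mm thick, lying under the tongue and running out in front of it. On its centre line, 80 mm in front of the lift point; the plate reaches 120 mm in front (-x) of this point, 105 mm behind. x towards the balance, z up. A well placed jack has its yoke straight above this point.
- jack: Loose low lever jack, 0.56 kg, balanced about its yoke, standing on the table at first. Origin on its underside straight below the upright yoke; x towards the saddle, z up. Flat base 200 mm long (100 mm each way from the origin), 56 mm wide, 8 mm thick. Saddle 80 mm ahead (+x) of the origin; the handle leans up and back (-x). Carry it over the corner of the white analyser (up to about 0.1 m high).
- jack_grip (a point): Centre of the upper part of the jack's upright yoke, 72 mm above the jack's underside: the place to grip it from above. The yoke is 30 mm wide across the jack (y), 26 mm along it (x), its flat top 86 mm above the underside. x towards the saddle, z up.
- saddle_top (a point): Centre of the top of the jack's round saddle (32 mm across), 34 mm above its underside with the handle up: 14 mm below the pad on the bearer, so carry the jack in under the tongue only a few mm above the plate, or set it down short and slide it in. It rises 30 mm with the handle right down, lifting the pad about 16 mm. From the bare table it cannot reach the pad.
- handle_bar (a point): Centre of the rubber cross bar ending the pump handle: 56 mm long across the jack (y), 16 mm thick. Moves on an arc of 85 mm radius about a pivot in the yoke, 45 mm above the underside. Up: 79 mm behind the jack's origin (-x), 77 mm above its underside; right down: 84 mm behind, 35 mm above. Can be pressed from above with closed fingers.
- pump_handle (a joint): Handle angle, rad: 0 fully up, 0.50 right down against its stop. A spring and the load push it back up as soon as it is let go. Force at the bar about 1 N at the start, about 8 N (up to about 11 N) right down under the slab's weight.
- slab (a joint): Tilt of the slab about its rear hinge, rad: 0 at rest on its front feet, about 0.09 with the jack handle right down.
- conical_flask: Bystander to leave alone: clear glass conical flask, 92 mm wide, 124 mm high; origin at the centre of its underside
- cylinder_10: Bystander to leave alone: slim clear glass measuring cylinder, 30 mm foot, 131 mm high; origin at the centre of its underside
- bung_1: Bystander to leave alone: black rubber stopper, 34 mm across, 22 mm high; origin at the centre of its underside
- bung_5: Bystander to leave alone: pale rubber stopper, 28 mm across, 12 mm high; origin at the centre of its underside
- saddle: The jack's saddle, a steel disc 32 mm across and 8 mm thick on the ram; origin at the centre of its top face

How it is judged:
On the way, in this order (a step that is already met when the one before it is completed fails the run):
1. the jack stands on the bearer plate, let go, with its saddle under the lift pad and the handle up (horizontal distance between saddle_top and lift_point below 0.011 m and z of jack in the frame of bearer_top between -0.003 and 0.004 m and angle between jack's own z axis and vertical below 0.06 rad and contact force between each of the fingers, the arm and jack below 0.5 N and value of joint pump_handle below 0.06 rad and value of joint slab below 0.02 rad), for 0.2 s.
2. the handle is pressed right down and the slab rises on the saddle (horizontal distance between saddle_top and lift_point below 0.011 m and value of joint pump_handle above 0.44 rad and value of joint slab above 0.055 rad and contact force between saddle and slab above 2 N), for 0.1 s.
3. the handle is back up and the slab is at rest again (value of joint pump_handle below 0.06 rad and value of joint slab below 0.01 rad), for 0.1 s.
At the end, for the whole second after the job is handed in: Robot presses the handle (>1.5 N) right down (>0.44 rad); slab still, tilted over 0.055 rad, resting on the saddle (>2 N), saddle centre within 11 mm of pad centre; jack flat on the bearer (-3/+4 mm, 0.06 rad); robot off the slab; bystanders within 30 mm, tall ones upright (all of step 2 and z of jack in the frame of bearer_top between -0.003 and 0.004 m and angle between jack's own z axis and vertical below 0.06 rad and value of joint slab below 0.15 rad and contact force between any of the fingers, the arm and pump_handle above 1.5 N and contact force between each of the fingers, the arm and slab below 0.5 N and velocity of joint slab below 0.05 rad/s and distance of each of conical_flask, cylinder_10, bung_1, bung_5 from where it was at the start of the episode below 0.03 m and angle between each of conical_flask, cylinder_10's own z axis and vertical below 0.3 rad); the arm keeps its last pose, push and grip.
It fails at once if a bystander is knocked away or over (distance of any of conical_flask, cylinder_10, bung_1, bung_5 from where it was at the start of the episode above 0.03 m or angle between any of conical_flask, cylinder_10's own z axis and vertical above 0.3 rad).
It fails at once if the slab is lifted or shoved by the robot itself (contact force between any of the fingers, the arm and slab above 15 N or (value of joint slab above 0.015 rad and value of joint pump_handle below 0.2 rad and contact force between any of the fingers, the arm and slab above 1 N)).
It also fails if it takes over 58 s, if anything falls off the work surface, if the arm or the gripper's body presses on something with over 40 N, if the wrist force passes 120 N, or if a joint passes its speed limit or range.

## Robot

A 6-joint arm with a two-finger parallel gripper is mounted at the origin on the work surface; the furniture and walls round the work are solid. World frame = base frame: x ahead of the robot, y to its left, z up, the work surface at z = 0. Lengths are in m, angles in rad, forces in N, time in s.
With the tool pointing down it reaches from about 0.3 to 0.85 m from the base axis. Payload 5.4 kg.
Tool frame: the origin (TCP) lies where the fingers leave the gripper's body, on its centre line; the fingertips stand 73 mm ahead of it and the grasp point (between the pads) lies 54 mm ahead of it (grip_point_offset is the distance from the TCP to the grasp point, in m); z points along the fingers, y is the direction in which the jaws open and shut (so a half turn about z gives the same grasp; the last joint's range is limited). The gripper opens to 85 mm and grips with 20 to 120 N. Pads are 22 mm wide; open, the fingers measure 114 mm over their backs; the gripper's body (76 mm by 85 mm) begins 54 mm behind the grasp point. The pads swing forward as they close: fully open they stand 13 mm farther back than shut.
Start: joints at [0.94, 0.158, 1.597, -0, 1.386, -0.21], TCP at [0.235, 0.525, 0.304] pointing down, gripper open.
Joint ranges: [-2.91, 2.91], [-0.94, 2.29], [0.18, 2.7], [-1.29, 4.43], [0.17, 2.64], [-3, 3]. Speed limits (rad/s): [2.57, 2.57, 3.14, 3.14, 3.14, 3.14].

## Interface

Orientations are given as a unit quaternion [x, y, z, w].
In Python, from station import * gives the robot as it stands.
- The arm moves only by the tool step_arm, never from a script. Its argument "plan" is a list of rows, each a list of 2 entries, a list of its own where there are three numbers: the shift along the tool's x, y, z in units of 50 mm (1.0 is 50 mm), then the turn about the tool's z in rad. In form: [[[dx, dy, dz], yaw], ...]. A call has exactly 8 rows; each row is the pose to reach, as a shift and turn from the pose measured when the call began, along the tool's axes at that moment; what a row does not reach only later rows make up. A row lasts 1/10 s, in which the tool goes at most 50 mm and 8.59 degrees, less where a joint would pass 70% of its speed; a pose out of reach is approached as far as the arm can. A call with a gripper value outside its range is refused whole. "fingers" is the opening in per cent of the stroke, from 0 (shut) to 100 (fully open), set as the call begins (left out, the last holds). The fingers move at their own pace and stop on an object; "squeeze" is the grip in N (left out, the last holds). Time passes only in rows, so rows that repeat a pose let the fingers close, or fill a call up. It gives the time, the measured TCP pose, the force and the opening at its end, in the units of the state.
- observe(): the state, without advancing time (a new reading comes with each control period).
- read_camera(name): name is "side" or "top"; returns the picture (384x512x3 uint8, red, green, blue); there is no depth.
- camera_model(name): a dict with "fx", "fy", "cx", "cy" (pixels), "world_to_cam" (4x4, takes a point from world to camera coordinates). Camera axes: x right, y down, z forward; pixel columns grow to the right and rows downward; lengths in m; the calibration is good to about 2 mm. A picture is of the moment at which its call begins. camera_model takes no time and is no camera call.
- hand_in(): hands the job in, once; it reports no verdict.
Trained networks look in the newest picture that a camera, given by its name, has taken for a name from the list of things; names that differ only in an ending like _2 or _b are one class to them, and where a whole thing is asked for, a point or a joint stands for the part that bears it (a point fixed in the world has none). Each returns a list of dicts, best first, with "score" (0 to 1); they miss things now and then, are a little off and sometimes report something else, mostly with a low value. They report only what shows in the picture. A call takes as long as a camera call.
- search_frame(camera, target): "pixel" ([column, row] in pixels, amid what is visible of it).
- regions_of(camera, target): "region" (384x512 bool, what is visible of it) and "pixel" ([column, row] in pixels, amid what is visible of it).
The state is a dict: "t": time; "q": joint angles; "qd": joint speeds; "tau": joint torques, N m; "tcp_pos": TCP position; "orientation": TCP orientation; "contact_force": force on the tool from outside, world axes, zero at the start; "ft_torque": the same for the moment, N m; "gripper_width": finger opening in m.
Only numpy, scipy, OpenCV 4.12 (cv2) and the standard library are available. Lean on these libraries where they do the work, as an engineer would, in place of code of your own. Each camera call takes 0.05 s, during which the arm holds its last target. There are 200 camera calls.

## Working session

There is one attempt and no reset: what is moved stays moved. The work goes in short steps, Python scripts to look and compute and a tool call to move; the robot and the scene stay as the last step left them, time stands still between calls to the robot, and variables do not carry over. Pictures are saved under pics/ and viewed, about 8 in all and at most 12, crops included, and the job is handed in when it is done.

Besides the shell and the picture viewer there is one more tool, called after ">>>" as name(argument=value, ...), one argument or row to a line, values as JSON. step_arm: Moves the arm, as the interface text tells. Its arguments: {"type":"object","properties":{"plan":{"type":"array","items":{"type":"array"}},"fingers":{"type":"number"},"squeeze":{"type":"number"}},"required":["plan"]}

```bash
mkdir -p pics; ls; python3 - <<'E'
from station import *
import cv2,numpy as np
o=observe();print({k:np.round(v,3).tolist() for k,v in o.items()})
for n in("side","top"):
    im=read_camera(n);cv2.imwrite(f"pics/{n}0.png",im[...,::-1])
    m=camera_model(n);print(n,{k:np.round(v,3).tolist() for k,v in m.items()})
    for t in("lift_point","stand","bearer_top","jack","jack_grip","saddle_top","handle_bar","conical_flask","cylinder_10","bung_1","bung_5"):
        try:print(t,[(np.round(d["pixel"]).tolist(),round(d["score"],2)) for d in search_frame(n,t)[:2]])
        except Exception as e:print(t,e)
E
```

```text
pics
{'t': 0.0, 'q': [0.94, 0.159, 1.598, 0.0, 1.386, -0.21], 'qd': [0.001, 0.002, -0.002, 0.0, 0.001, 0.0], 'tau': [0.002, -39.599, -33.143, -0.0, 0.008, -0.0], 'tcp_pos': [0.235, 0.524, 0.303], 'orientation': [0.209, 0.978, -0.001, -0.0], 'contact_force': [0.632, -0.163, -0.209], 'ft_torque': [-0.038, 0.039, 0.096], 'gripper_width': 0.085}
side {'fx': 379.605, 'fy': 379.605, 'cx': 249.103, 'cy': 185.846, 'world_to_cam': [[-0.999, -0.046, -0.014, 0.513], [-0.008, 0.457, -0.89, 0.089], [0.047, -0.888, -0.456, 1.064], [0.0, 0.0, 0.0, 1.0]]}
lift_point [([262.0, 146.0], 0.66)]
stand [([263.0, 151.0], 0.87)]
bearer_top [([263.0, 152.0], 0.59), ([187.0, 176.0], 0.37)]
jack [([294.0, 262.0], 0.73)]
jack_grip []
saddle_top [([279.0, 236.0], 0.38)]
handle_bar []
conical_flask [([186.0, 177.0], 0.62), ([304.0, 260.0], 0.48)]
cylinder_10 [([296.0, 261.0], 0.65), ([304.0, 259.0], 0.55)]
bung_1 [([279.0, 222.0], 0.45)]
bung_5 [([279.0, 222.0], 0.45)]
top {'fx': 348.984, 'fy': 348.984, 'cx': 255.15, 'cy': 190.622, 'world_to_cam': [[-0.016, -1.0, 0.014, -0.029], [-0.989, 0.014, -0.147, 0.543], [0.146, -0.016, -0.989, 1.298], [0.0, 0.0, 0.0, 1.0]]}
lift_point [([341.0, 204.0], 0.92)]
stand [([330.0, 205.0], 0.78)]
bearer_top [([280.0, 168.0], 0.4)]
jack [([186.0, 227.0], 0.81)]
jack_grip [([187.0, 226.0], 0.73)]
saddle_top [([208.0, 219.0], 0.49)]
handle_bar []
conical_flask [([257.0, 153.0], 0.58)]
cylinder_10 [([280.0, 170.0], 0.41)]
bung_1 []
bung_5 []
```

```bash
cd pics; python3 -c "
import cv2
for n in('side','top'):cv2.imwrite(n+'0b.png',cv2.resize(cv2.imread(n+'0.png'),(800,600),interpolation=2))"
```

```text
(no output)
```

View pics/side0b.png

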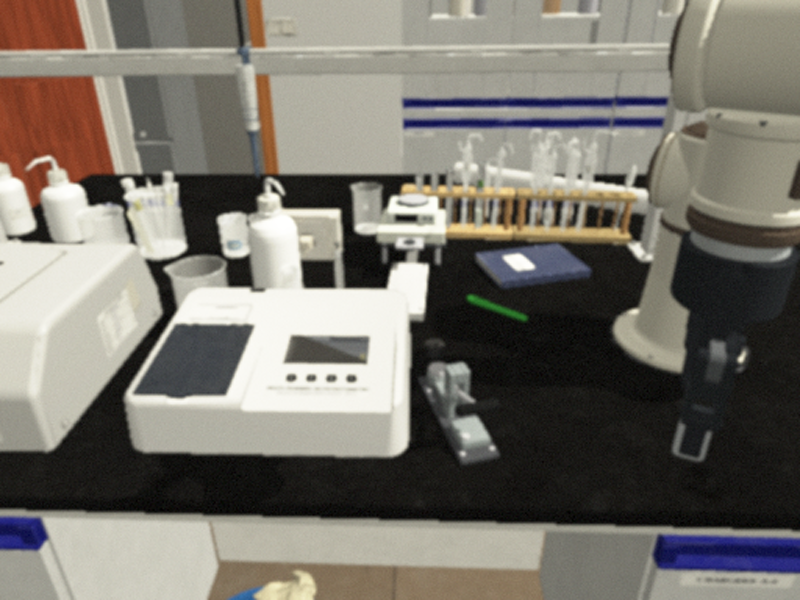

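View pics/top0b.png

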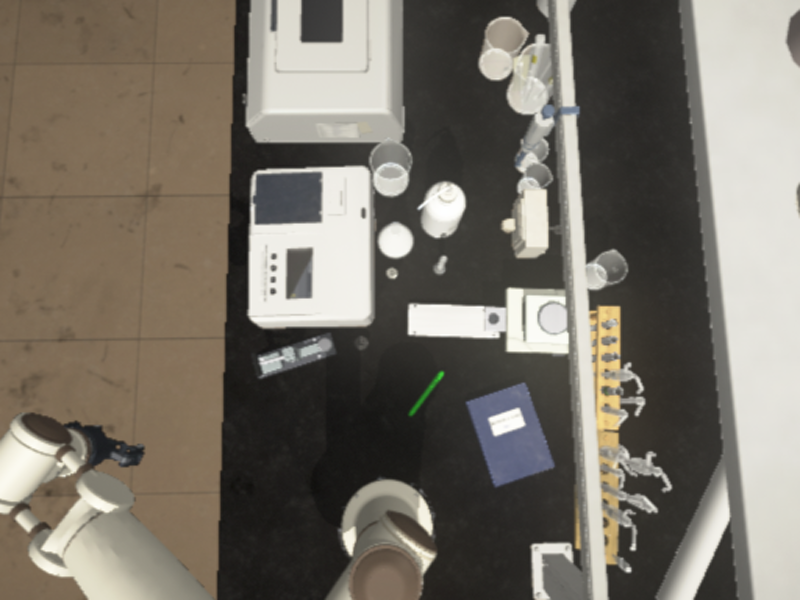

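The side view shows the jack at about (455,405) in the 800-px picture, to the right of the analyser. The top view shows the jack at (295,353), with its saddle at (325,345). The bearer runs from (408,320) to the pad ring at (493,319). The black bung is at (361,343), the pale one at (392,273), the cylinder at (440,265) and the flask at (396,240).

```bash
cat > h.py <<'E'
from station import *
import cv2,numpy as np
def ray(n,px):
    m=camera_model(n);T=np.array(m["world_to_cam"]);R=T[:3,:3];c=-R.T@T[:3,3]
    d=R.T@np.array([(px[0]-m["cx"])/m["fx"],(px[1]-m["cy"])/m["fy"],1]);return c,d
def onz(n,px,z):
    c,d=ray(n,px);return c+d*(z-c[2])/d[2]
def proj(n,p):
    m=camera_model(n);q=np.array(m["world_to_cam"])@np.r_[p,1];return np.array([m["cx"]+m["fx"]*q[0]/q[2],m["cy"]+m["fy"]*q[1]/q[2]])
E
python3 - <<'E'
from h import *
a=cv2.imread("pics/top0.png");
c=a[185:245,155:235];d=a[180:240,250:370]
c=cv2.resize(c,None,fx=5,fy=5,interpolation=2);d=cv2.resize(d,None,fx=5,fy=5,interpolation=2)
s=cv2.resize(cv2.imread("pics/side0.png")[210:300,250:330],(400,300*400//267),interpolation=2)[:300]
top=np.zeros((600,800,3),np.uint8);top[:300,:400]=c;top[:300,400:]=cv2.resize(cv2.imread("pics/side0.png")[220:300,250:357],(400,300),interpolation=2);top[300:,:600]=d
cv2.imwrite("pics/c1.png",top)
read_camera("top")
for t in("jack","saddle_top","stand","bearer_top"):
    for r in regions_of("top",t)[:1]:
        p=np.argwhere(r["region"])[:,::-1].astype(np.float32);print(t,r["score"],len(p),cv2.minAreaRect(p),np.round(onz("top",p.mean(0),.03 if t=="jack" else .018),3))
E
```

```text
jack 0.87 802 ((187.77525329589844, 227.0149383544922), (16.741090774536133, 53.848209381103516), 75.57923126220703) [0.409 0.222 0.03 ]
saddle_top 0.73 56 ((231.30003356933594, 219.10003662109375), (7.602630138397217, 7.602630138397217), 63.43495178222656) [0.437 0.056 0.018]
stand 0.86 2883 ((312.5, 205.5), (43.0, 101.0), 90.0) [ 0.487 -0.293  0.018]
bearer_top 0.66 2796 ((312.7884826660156, 203.44232177734375), (102.16993713378906, 41.23898696899414), 2.726310968399048) [ 0.487 -0.291  0.018]
```

View pics/c1.png

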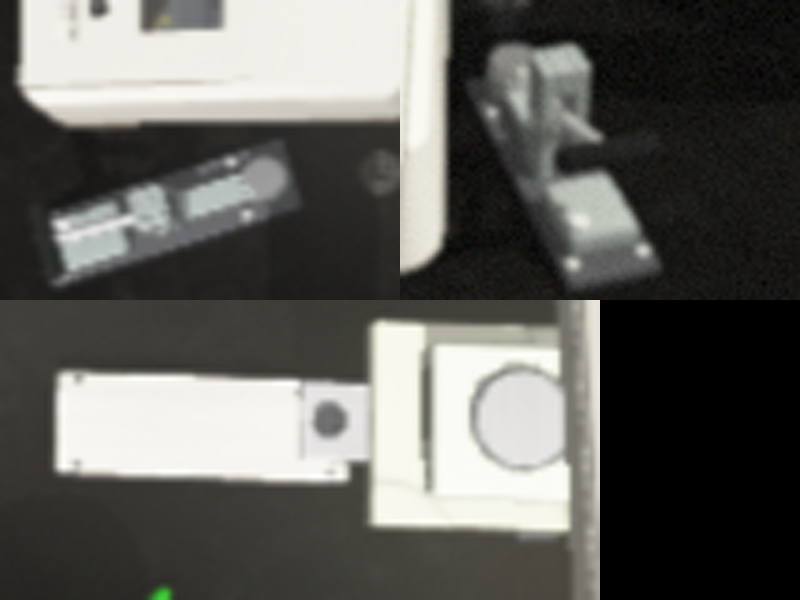

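The crop shows the jack with its saddle at (267,178), base corners at (285,141), (300,205) and (52,285), and the yoke top at about (148,197). The bearer's left corners are (57,373) and (55,472), its lower right corner is (348,481), and the ring is at (330,419).

```bash
python3 - <<'E'
from h import *
J=lambda u,v:((u-2)/5+155,(v-2)/5+185)
B=lambda u,v:((u-2)/5+250,(v-302)/5+180)
for n,p,z in[("saddle",J(267,178),.034),("c1",J(285,141),.008),("c2",J(300,205),.008),("c3",J(52,285),.008),("c4",J(45,212),.008),("yoketop",J(148,197),.086),
 ("bl1",B(57,373),.018),("bl2",B(55,472),.018),("br",B(348,481),.018),("ring",B(330,419),.082),("ton1",B(303,382),.082),("ton2",B(303,460),.082),
 ("slabf1",B(371,322),.092),("slabf2",B(370,525),.092),("bung",J(380,172),.022)]:
    print(n,np.round(onz("top",p,z),4))
E
```

```text
saddle [0.4326 0.1432 0.034 ]
c1 [0.4628 0.1325 0.008 ]
c2 [0.413  0.1208 0.008 ]
c3 [0.3549 0.3106 0.008 ]
c4 [0.4107 0.3171 0.008 ]
yoketop [0.4167 0.2235 0.086 ]
bl1 [ 0.5315 -0.0605  0.018 ]
bl2 [ 0.4544 -0.0575  0.018 ]
br [ 0.444  -0.2842  0.018 ]
ring [ 0.4854 -0.26    0.082 ]
ton1 [ 0.5134 -0.2411  0.082 ]
ton2 [ 0.4553 -0.2388  0.082 ]
slabf1 [ 0.5562 -0.2916  0.092 ]
slabf2 [ 0.4063 -0.2841  0.092 ]
bung [0.4366 0.0581 0.022 ]
```

```bash
cat >> h.py <<'E'
from scipy.spatial.transform import Rotation as Rn
def mv(p,ydeg):
    o=observe();R=Rn.from_quat(o["orientation"]).as_matrix()
    a=np.degrees(np.arctan2(R[1,1],R[0,1]));dy=-(ydeg-a);dy=(dy+90)%180-90
    print("t",round(float(o["t"]),2),"tcp",np.round(o["tcp_pos"],4),"ydeg",round(a,2),"F",np.round(o["contact_force"],1),"w",round(float(o["gripper_width"]),4),"tilt",np.round(np.degrees(np.arccos(-R[2,2])),2))
    print("->",np.round(R.T@(np.array(p)-o["tcp_pos"])/.05,3),"yaw",round(np.radians(dy),3))
E
python3 - <<'E'
from h import *
mv((.411,.220,.28),16.5)
J=lambda u,v:((u-2)/5+155,(v-2)/5+185)
print(onz("top",J(100,85),.1),onz("top",J(100,123),0.),onz("top",J(300,80),.1),onz("top",J(300,122),.0))
E
```

```text
t 1.45 tcp [0.2349 0.5248 0.3039] ydeg 65.89 F [-0.6  0.3 -0.3] w 0.0852 tilt 0.0
-> [-5.705 -4.126  0.478] yaw 0.862
[0.49768541 0.25671362 0.1       ] [0.47972623 0.27776812 0.        ] [0.49920877 0.11159935 0.1       ] [0.47816115 0.12167339 0.        ]
```

>>> step_arm(
  plan=[
    [[-0.7, -0.5, 0.06], 0.11],
    [[-1.4, -1.0, 0.12], 0.22],
    [[-2.1, -1.5, 0.18], 0.33],
    [[-2.8, -2.05, 0.24], 0.44],
    [[-3.5, -2.55, 0.3], 0.55],
    [[-4.2, -3.05, 0.36], 0.66],
    [[-4.95, -3.6, 0.42], 0.77],
    [[-5.7, -4.13, 0.48], 0.86],
  ],
  fingers=65,
)

```text
t: 2.25
tcp_pos: [0.4113, 0.2183, 0.2801]
orientation: [0.599, 0.801, 0.0, 0.0]
contact_force: [1.1, -0.5, -0.1]
gripper_width: 0.0556
```

```bash
python3 - <<'E'
from h import *
mv((.411,.220,.18),16.5)
im=read_camera("side")[...,::-1];c=im[190:310,230:390]
a=cv2.resize(c,(800,600),interpolation=2);cv2.imwrite("pics/s2.png",a)
# prediction of yoke top / saddle in side view
for n in [(.411,.220,.086),(.4326,.1432,.034),(.411,.22,0)]:
    u=proj("side",n);print(n,(u-[230,190]+.5)*5)
E
```

```text
t 2.25 tcp [0.4113 0.2183 0.2801] ydeg 16.39 F [ 1.1 -0.5 -0.1] w 0.0556 tilt 0.05
-> [0.034 0.003 2.002] yaw -0.002
(0.411, 0.22, 0.086) [302.82711654 226.34042743]
(0.4326, 0.1432, 0.034) [247.66820118 224.39298912]
(0.411, 0.22, 0) [296.39663213 379.06531276]
```

View pics/s2.png

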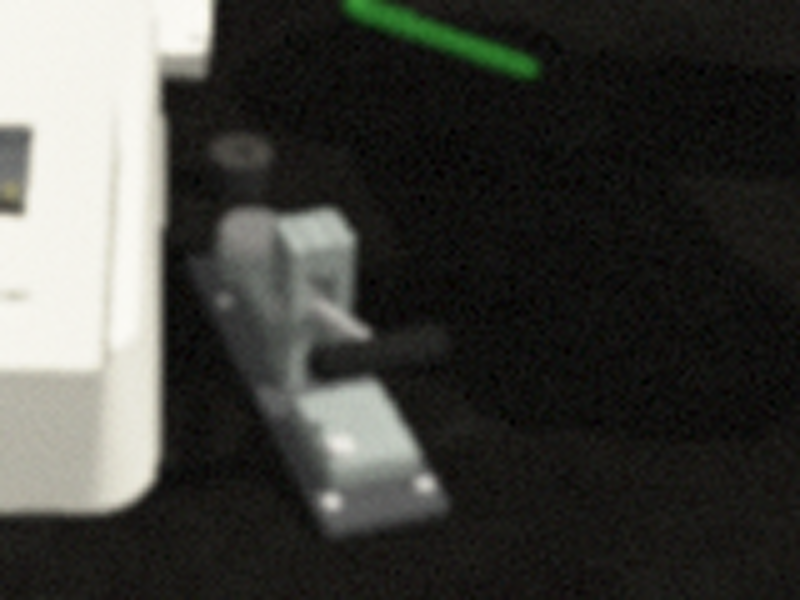

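The side crop shows the yoke top at (316,224), the base's rear corners at (330,535) and (450,503), the far left corner at (192,262), and the handle bar at (380,352). I'll fit the jack pose from both views.

```bash
python3 - <<'E'
from h import *
from scipy.optimize import least_squares
J=lambda u,v:np.array(((u-2)/5+155,(v-2)/5+185));S=lambda u,v:np.array(((u-2)/5+230,(v-2)/5+190))
obs=[("top",J(267,178),(.08,0,.034)),("top",J(285,141),(.1,.028,.008)),("top",J(300,205),(.1,-.028,.008)),("top",J(52,285),(-.1,-.028,.008)),
("side",S(316,224),(0,0,.086)),("side",S(330,537),(-.1,.028,.002)),("side",S(450,505),(-.1,-.028,.005)),("side",S(190,262),(.1,.028,.006)),("side",S(380,352),(-.079,0,.077))]
def w(x,l):
    c,s=np.cos(x[2]),np.sin(x[2]);return (x[0]+c*l[0]-s*l[1],x[1]+s*l[0]+c*l[1],l[2])
f=lambda x:np.concatenate([proj(n,w(x,l))-u for n,u,l in obs])
r=least_squares(f,[.41,.22,-1.28],loss="soft_l1");print(r.x,np.degrees(r.x[2]));print(np.round(r.fun.reshape(-1,2),1))
E
```

```text
[ 0.4061517   0.22142983 -1.26818159] -72.66145253395548
[[-0.5  0.7]
 [-0.5  0. ]
 [ 0.8  1. ]
 [ 0.5  1.4]
 [-0.5  0.8]
 [-0.6 -0. ]
 [ 0.3  0.2]
 [-0.8 -0.6]
 [ 0.  -0.1]]
```

```bash
python3 - <<'E'
from h import *
mv((.4067,.221,.122),17.2)
E
```

```text
t 2.3 tcp [0.4144 0.2132 0.2797] ydeg 15.92 F [ 3.4 -5.   0.8] w 0.0559 tilt 0.29
-> [ 0.208 -0.108  3.153] yaw -0.022
```

>>> step_arm(
  plan=[
    [[0.1, -0.05, 0.3], -0.02],
    [[0.2, -0.11, 0.6], -0.02],
    [[0.2, -0.11, 0.9], -0.02],
    [[0.2, -0.11, 1.2], -0.02],
    [[0.2, -0.11, 1.4], -0.02],
    [[0.2, -0.11, 1.5], -0.02],
    [[0.2, -0.11, 1.5], -0.02],
    [[0.2, -0.11, 1.5], -0.02],
  ],
)

```text
t: 3.1
tcp_pos: [0.4069, 0.2211, 0.2052]
orientation: [0.594, 0.804, -0.001, 0.003]
contact_force: [1.0, 0.9, 0.3]
gripper_width: 0.0553
```

```bash
python3 - <<'E'
from h import *
mv((.4067,.221,.122),17.2)
E
```

```text
t 3.1 tcp [0.4069 0.2211 0.2052] ydeg 17.07 F [1.  0.9 0.3] w 0.0553 tilt 0.31
-> [ 0.007 -0.008  1.665] yaw -0.002
```

>>> step_arm(
  plan=[
    [[0, 0, 0.35], 0],
    [[0, 0, 0.7], 0],
    [[0, 0, 1.0], 0],
    [[0, 0, 1.3], 0],
    [[0, 0, 1.5], 0],
    [[0, 0, 1.64], 0],
    [[0, 0, 1.66], 0],
    [[0, 0, 1.66], 0],
  ],
)

```text
t: 3.9
tcp_pos: [0.4075, 0.2209, 0.1226]
orientation: [0.594, 0.804, -0.0, 0.003]
contact_force: [0.5, 0.3, 0.8]
gripper_width: 0.0555
```

>>> step_arm(
  plan=[
    [[0, 0, 0], 0],
    [[0, 0, 0], 0],
    [[0, 0, 0], 0],
    [[0, 0, 0], 0],
    [[0, 0, 0], 0],
    [[0, 0, 0], 0],
    [[0, 0, 0], 0],
    [[0, 0, 0], 0],
  ],
  fingers=0,
  squeeze=60,
)

```text
t: 4.7
tcp_pos: [0.4082, 0.221, 0.1235]
orientation: [0.594, 0.804, 0.0, 0.003]
contact_force: [-0.4, -0.2, 6.5]
gripper_width: 0.0294
```

```bash
python3 - <<'E'
from h import *
mv((.4067,.221,.27),17.2)
E
```

```text
t 4.7 tcp [0.4082 0.221  0.1235] ydeg 17.08 F [-0.4 -0.2  6.5] w 0.0294 tilt 0.38
-> [-0.007 -0.016 -2.929] yaw -0.002
```

>>> step_arm(
  plan=[
    [[0, 0, -0.2], 0],
    [[0, 0, -0.6], 0],
    [[0, 0, -1.1], 0],
    [[0, 0, -1.6], 0],
    [[0, 0, -2.1], 0],
    [[0, 0, -2.6], 0],
    [[0, 0, -2.9], 0],
    [[0, 0, -2.93], 0],
  ],
)

```text
t: 5.5
tcp_pos: [0.4078, 0.2217, 0.2718]
orientation: [0.594, 0.804, 0.001, 0.004]
contact_force: [-0.2, 0.5, -5.1]
gripper_width: 0.0293
```

```bash
python3 - <<'E'
from h import *
mv((.491,-.10,.27),-2.6)
im=read_camera("side")[...,::-1];cv2.imwrite("pics/s3.png",cv2.resize(im[120:300,200:440],(800,600),interpolation=2))
E
```

```text
t 5.5 tcp [0.4078 0.2217 0.2718] ydeg 17.08 F [-0.2  0.5 -5.1] w 0.0293 tilt 0.52
-> [-6.639 -0.3    0.068] yaw 0.344
```

View pics/s3.png

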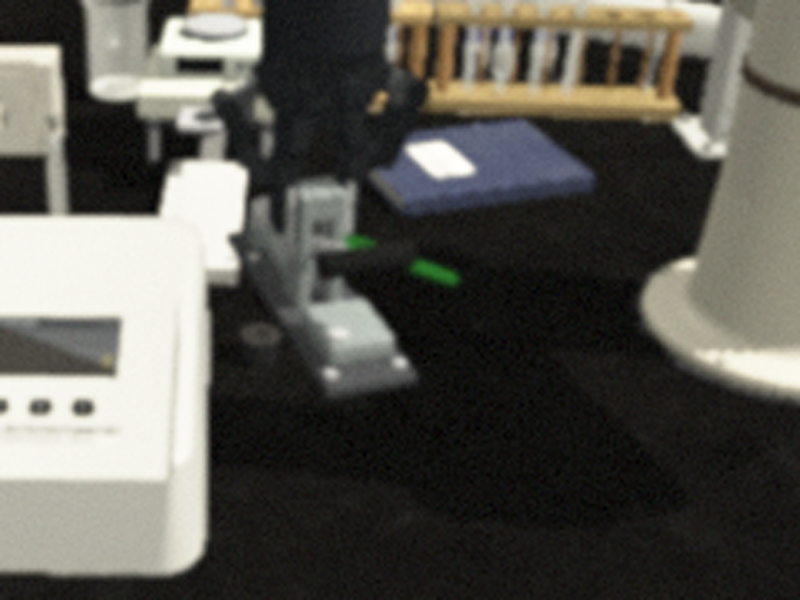

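The side view shows the jack hanging level in the gripper. Now I'll carry it over.

>>> step_arm(
  plan=[
    [[-0.5, -0.02, 0], 0.03],
    [[-1.2, -0.05, 0], 0.07],
    [[-2.0, -0.08, 0], 0.12],
    [[-2.9, -0.12, 0], 0.17],
    [[-3.8, -0.16, 0], 0.22],
    [[-4.7, -0.2, 0], 0.27],
    [[-5.6, -0.25, 0], 0.31],
    [[-6.2, -0.28, 0], 0.34],
  ],
)

```text
t: 6.35
tcp_pos: [0.4842, -0.0814, 0.2699]
orientation: [0.723, 0.691, 0.0, 0.002]
contact_force: [0.6, 0.6, -5.6]
gripper_width: 0.0296
```

>>> step_arm(
  plan=[
    [[-0.2, 0, 0], 0],
    [[-0.2, 0, 0], 0],
    [[-0.2, 0, 0], 0],
    [[-0.2, 0, 0], 0],
    [[-0.2, 0, 0], 0],
    [[-0.2, 0, 0], 0],
    [[-0.2, 0, 0], 0],
    [[-0.2, 0, 0], 0],
  ],
)

```text
t: 7.15
tcp_pos: [0.4838, -0.0911, 0.2701]
orientation: [0.723, 0.691, 0.0, 0.002]
contact_force: [-0.3, 0.9, -6.1]
gripper_width: 0.0294
```

```bash
python3 - <<'E'
from h import *
mv((.493,-.10,.155),-2.6)
im=read_camera("top")[...,::-1];cv2.imwrite("pics/t4.png",cv2.resize(im[170:250,230:350],(780,520),interpolation=2))
for t in("jack","saddle_top","handle_bar"):
    print(t,[(np.round(d["pixel"],1),round(d["score"],2)) for d in search_frame("top",t)[:2]])
E
```

```text
t 7.15 tcp [ 0.4838 -0.0911  0.2701] ydeg -2.58 F [-0.3  0.9 -6.1] w 0.0294 tilt 0.26
-> [-0.163  0.184  2.302] yaw 0.0
jack [(array([260. , 204.4]), 0.57)]
saddle_top [(array([258.7, 202.8]), 0.33)]
handle_bar []
```

View pics/t4.png

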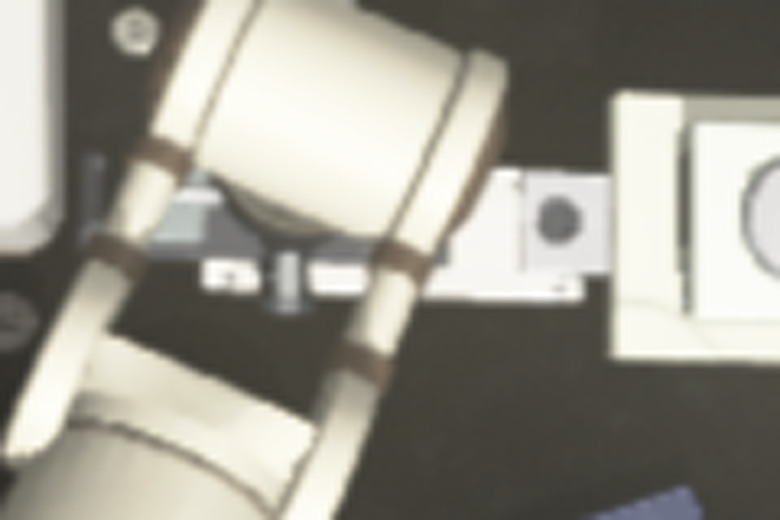

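>>> step_arm(
  plan=[
    [[-0.08, 0.09, 0.4], 0],
    [[-0.16, 0.18, 0.8], 0],
    [[-0.16, 0.18, 1.2], 0],
    [[-0.16, 0.18, 1.6], 0],
    [[-0.16, 0.18, 1.9], 0],
    [[-0.16, 0.18, 2.1], 0],
    [[-0.16, 0.18, 2.2], 0],
    [[-0.16, 0.18, 2.2], 0],
  ],
)

```text
t: 8.15
tcp_pos: [0.4926, -0.1, 0.1597]
orientation: [0.723, 0.691, 0.0, 0.002]
contact_force: [-0.2, -0.2, -5.6]
gripper_width: 0.0293
```

```bash
python3 - <<'E'
from h import *
mv((.4926,-.10,.147),-2.6)
im=read_camera("side")[...,::-1];cv2.imwrite("pics/s5.png",cv2.resize(im[110:210,210:340],(780,600),interpolation=2))
for t in("jack","saddle_top","handle_bar"):
    print(t,[(np.round(d["pixel"],1),round(d["score"],2)) for d in search_frame("side",t)[:2]])
E
```

```text
t 8.15 tcp [ 0.4926 -0.1     0.1597] ydeg -2.61 F [-0.2 -0.2 -5.6] w 0.0293 tilt 0.21
-> [ 0.001 -0.002  0.255] yaw -0.0
jack [(array([260.9, 178.5]), 0.92)]
saddle_top []
handle_bar [(array([253.9, 176. ]), 0.41)]
```

View pics/s5.png

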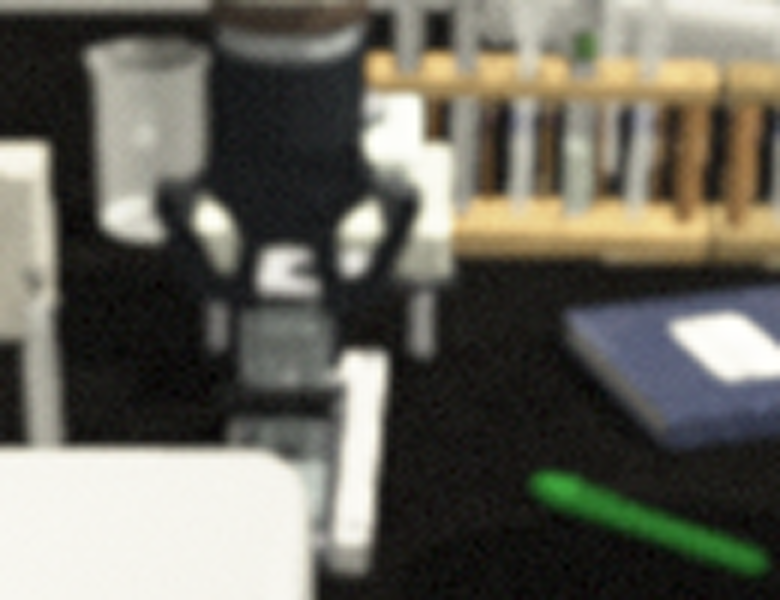

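The side view shows the yoke held square, with the bearer's near-right corner at about (372,570) and the jack's right base edge at x≈330. I'll check that numerically against the model.

```bash
python3 - <<'E'
from h import *
a=np.radians(-92.6);d=np.array([np.cos(a),np.sin(a)]);n=np.array([-d[1],d[0]])
P=lambda o,l,z:np.round((proj("side",np.r_[np.array(o)+d*l[0]+n*l[1],z])-[210,110]+.5)*6)
L=(.4854,-.26)
print("bearer R near",P(L,(-.2,-.039),.018),P(L,(-.2,-.039),.0),"mid",P(L,(-.1,-.039),.018))
J=(.4926,-.099)
print("jack base R rear",P(J,(-.1,-.028),.036),P(J,(-.06,-.028),.036),"bar ends",P(J,(-.079,-.028),.113),P(J,(-.079,.028),.113),"yoketop R L rear",P(J,(-.013,-.015),.122),P(J,(-.013,.015),.122))
print("slab front corners",P(L,(.03,-.075),.092),P(L,(.03,-.075),.064))
E
```

```text
bearer R near [360. 544.] [360. 575.] mid [368. 452.]
jack base R rear [332. 573.] [336. 532.] bar ends [335. 406.] [214. 403.] yoketop R L rear [316. 329.] [254. 328.]
slab front corners [442. 234.] [441. 280.]
```

>>> step_arm(
  plan=[
    [[0, -0.03, 0.12], 0],
    [[0, -0.05, 0.24], 0],
    [[0, -0.05, 0.26], 0],
    [[0, -0.05, 0.26], 0],
    [[0, -0.05, 0.26], 0],
    [[0, -0.05, 0.26], 0],
    [[0, -0.05, 0.26], 0],
    [[0, -0.05, 0.26], 0],
  ],
)

```text
t: 9.15
tcp_pos: [0.4911, -0.1003, 0.1482]
orientation: [0.723, 0.691, 0.001, 0.003]
contact_force: [-0.4, -0.6, -6.0]
gripper_width: 0.0295
```

```bash
python3 - <<'E'
from h import *
mv((.4865,-.181,.146),-2.6)
E
```

```text
t 9.15 tcp [ 0.4911 -0.1003  0.1482] ydeg -2.6 F [-0.4 -0.6 -6. ] w 0.0295 tilt 0.38
-> [-1.616 -0.018  0.049] yaw 0.0
```

>>> step_arm(
  plan=[
    [[-0.2, 0, 0.0], 0],
    [[-0.45, 0, 0.02], 0],
    [[-0.7, -0.01, 0.03], 0],
    [[-0.95, -0.01, 0.04], 0],
    [[-1.2, -0.02, 0.04], 0],
    [[-1.4, -0.02, 0.04], 0],
    [[-1.55, -0.02, 0.04], 0],
    [[-1.62, -0.02, 0.04], 0],
  ],
)

```text
t: 9.95
tcp_pos: [0.4864, -0.1821, 0.1465]
orientation: [0.723, 0.691, 0.001, 0.003]
contact_force: [1.6, 1.3, -5.9]
gripper_width: 0.0294
```

```bash
python3 - <<'E'
from h import *
mv((.4865,-.181,.140),-2.6)
E
```

```text
t 9.95 tcp [ 0.4864 -0.1821  0.1465] ydeg -2.64 F [ 1.6  1.3 -5.9] w 0.0294 tilt 0.4
-> [ 0.023 -0.     0.131] yaw -0.001
```

Lower to contact.

>>> step_arm(
  plan=[
    [[0.02, 0, 0.03], 0],
    [[0.02, 0, 0.05], 0],
    [[0.02, 0, 0.07], 0],
    [[0.02, 0, 0.08], 0],
    [[0.02, 0, 0.09], 0],
    [[0.02, 0, 0.1], 0],
    [[0.02, 0, 0.1], 0],
    [[0.02, 0, 0.1], 0],
  ],
)

```text
t: 10.75
tcp_pos: [0.4867, -0.1811, 0.1418]
orientation: [0.723, 0.691, 0.001, 0.004]
contact_force: [-1.0, 1.3, -2.3]
gripper_width: 0.0294
```

>>> step_arm(
  plan=[
    [[0, 0, 0.01], 0],
    [[0, 0, 0.01], 0],
    [[0, 0, 0.01], 0],
    [[0, 0, 0.01], 0],
    [[0, 0, 0.01], 0],
    [[0, 0, 0.01], 0],
    [[0, 0, 0.01], 0],
    [[0, 0, 0.01], 0],
  ],
  fingers=65,
)

```text
t: 11.55
tcp_pos: [0.4867, -0.1811, 0.1413]
orientation: [0.723, 0.691, 0.001, 0.004]
contact_force: [-0.6, -0.5, -0.3]
gripper_width: 0.0555
```

>>> step_arm(
  plan=[
    [[0, 0, -0.2], 0],
    [[0, 0, -0.5], 0],
    [[0, 0, -0.9], 0],
    [[0, 0, -1.3], 0],
    [[0.4, 0, -1.8], 0],
    [[0.9, 0, -2.2], 0],
    [[1.4, 0, -2.6], 0],
    [[1.6, 0, -2.8], 0],
  ],
)

```text
t: 12.35
tcp_pos: [0.4902, -0.0993, 0.2837]
orientation: [0.723, 0.691, 0.002, 0.005]
contact_force: [-0.0, 0.2, -0.2]
gripper_width: 0.0555
```

>>> step_arm(
  plan=[
    [[0.8, 0.2, 0], 0],
    [[1.6, 0.5, 0], 0],
    [[2.4, 1.0, 0], 0],
    [[3.2, 1.5, 0], 0],
    [[3.6, 2, 0], 0],
    [[3.6, 2.5, 0], 0],
    [[3.6, 2.5, 0], 0],
    [[3.6, 2.5, 0], 0],
  ],
  fingers=0,
)

```text
t: 13.15
tcp_pos: [0.6229, 0.0745, 0.2835]
orientation: [0.723, 0.691, 0.001, 0.005]
contact_force: [-0.8, 0.0, -0.3]
gripper_width: -0.0001
```

```bash
python3 - <<'E'
from h import *
mv((.490,-.099,.25),-2.6)
im=read_camera("top")[...,::-1];im2=read_camera("side")[...,::-1]
a=np.zeros((600,800,3),np.uint8);a[:300]=cv2.resize(im[182:227,245:365],(800,300),interpolation=2);a[300:,:400]=cv2.resize(im2[120:195,220:320],(400,300),interpolation=2)
cv2.imwrite("pics/c6.png",a)
E
```

```text
t 13.15 tcp [0.6229 0.0745 0.2835] ydeg -2.56 F [-0.8  0.  -0.3] w -0.0001 tilt 0.56
-> [-3.582 -2.506  0.668] yaw 0.001
```

View pics/c6.png

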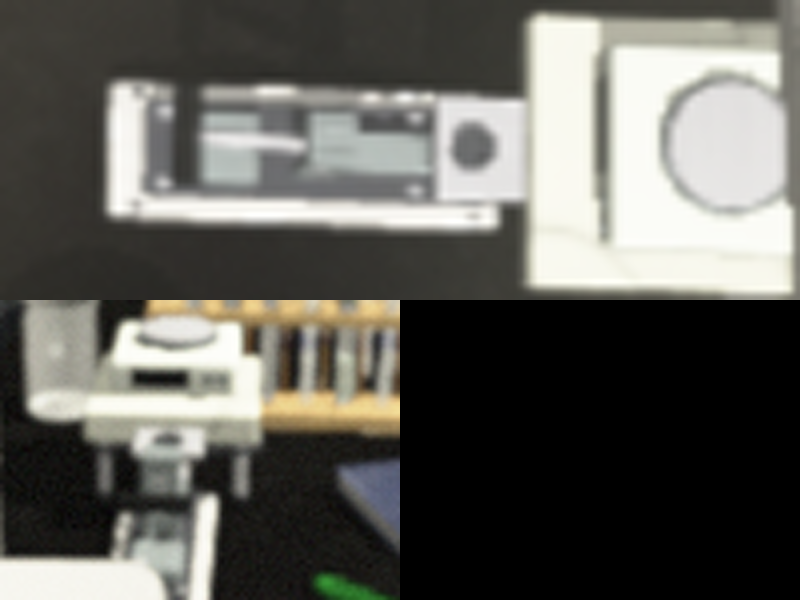

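Both views show the jack on the bearer under the tongue, with the slab at rest. In the top crop the bearer's left end is at x=107, the jack's rear edge at 143 and the bar at about (187,130). I'll check the margins against the projected model.

```bash
python3 - <<'E'
from h import *
a=np.radians(-92.6);d=np.array([np.cos(a),np.sin(a)]);n=np.array([-d[1],d[0]])
P=lambda o,l,z:np.round((proj("top",np.r_[np.array(o)+d*l[0]+n*l[1],z])-[245,182]+.5)*6.667)
L=np.array((.4854,-.26));J=L-.08*d
print("bearer L top/bot/botz0",P(L,(-.2,.039),.018),P(L,(-.2,-.039),.018),P(L,(-.2,-.039),0),"at -.17",P(L,(-.17,.039),.018),P(L,(-.17,-.039),.018),P(L,(-.17,-.039),0))
print("jack rear corners",P(J,(-.1,.028),.026),P(J,(-.1,-.028),.026),"yoketop c",P(J,(0,0),.104),"corners",[P(J,(i*.013,j*.015),.104) for i in(-1,1) for j in(-1,1)],"bar",P(J,(-.079,0),.095), "ring",P(L,(0,0),.082),"tongue front",P(L,(-.02,.029),.082),P(L,(-.02,-.029),.082))
E
```

```text
bearer L top/bot/botz0 [112.  81.] [109. 215.] [108. 217.] at -.17 [164.  83.] [161. 216.] [159. 219.]
jack rear corners [147.  99.] [144. 196.] yoketop c [335. 137.] corners [array([311., 164.]), array([312., 109.]), array([359., 165.]), array([359., 111.])] bar [190. 135.] ring [474. 146.] tongue front [438.  93.] [438. 197.]
```

The jack matches its ideal place within about 2 mm. Next I'll go above the bar with the fingers closed.

>>> step_arm(
  plan=[
    [[-0.4, -0.3, 0], 0],
    [[-1.0, -0.7, 0], 0],
    [[-1.6, -1.1, 0], 0],
    [[-2.2, -1.5, 0], 0],
    [[-2.8, -1.95, 0], 0],
    [[-3.3, -2.3, 0], 0],
    [[-3.56, -2.5, 0.2], 0],
    [[-3.56, -2.5, 0.6], 0],
  ],
)

```text
t: 14.05
tcp_pos: [0.4888, -0.1, 0.2553]
orientation: [0.724, 0.69, 0.002, 0.007]
contact_force: [0.8, 0.2, 0.2]
gripper_width: -0.0005
```

>>> step_arm(
  plan=[
    [[0, 0, 0.3], 0],
    [[0, 0, 0.6], 0],
    [[0, 0, 0.8], 0],
    [[0, 0, 0.9], 0],
    [[0, 0, 0.9], 0],
    [[0, 0, 0.9], 0],
    [[0, 0, 0.9], 0],
    [[0, 0, 0.9], 0],
  ],
)

```text
t: 14.85
tcp_pos: [0.4897, -0.1004, 0.2109]
orientation: [0.724, 0.69, 0.002, 0.008]
contact_force: [-0.2, -0.2, -0.1]
gripper_width: -0.0001
```

```bash
python3 - <<'E'
from h import *
mv((.490,-.099,.134),-2.6)
E
```

```text
t 14.85 tcp [ 0.4897 -0.1004  0.2109] ydeg -2.77 F [-0.2 -0.2 -0.1] w -0.0001 tilt 0.89
-> [ 0.041 -0.016  1.538] yaw -0.003
```

>>> step_arm(
  plan=[
    [[0.02, 0, 0.3], 0],
    [[0.03, 0, 0.55], 0],
    [[0.04, 0, 0.7], 0],
    [[0.04, 0, 0.85], 0],
    [[0.04, 0, 1.0], 0],
    [[0.04, 0, 1.15], 0],
    [[0.04, 0, 1.3], 0],
    [[0.04, 0, 1.4], 0],
  ],
)

```text
t: 15.65
tcp_pos: [0.4912, -0.0983, 0.1412]
orientation: [0.724, 0.69, 0.003, 0.007]
contact_force: [-1.3, 5.1, 9.6]
gripper_width: -0.0003
```

>>> step_arm(
  plan=[
    [[0, 0, 0.05], 0],
    [[0, 0, 0.1], 0],
    [[0, 0, 0.15], 0],
    [[0, 0, 0.18], 0],
    [[0, 0, 0.2], 0],
    [[0, 0, 0.2], 0],
    [[0, 0, 0.2], 0],
    [[0, 0, 0.2], 0],
  ],
)

```text
t: 16.45
tcp_pos: [0.4916, -0.0982, 0.1325]
orientation: [0.724, 0.69, 0.003, 0.007]
contact_force: [-5.9, 4.9, 14.8]
gripper_width: -0.0002
```

```bash
python3 - <<'E'
from h import *
mv((.490,-.099,.134),-2.6)
im=read_camera("top")[...,::-1];im2=read_camera("side")[...,::-1]
a=np.zeros((600,800,3),np.uint8);a[:300]=cv2.resize(im[182:227,245:365],(800,300),interpolation=2);a[300:,:400]=cv2.resize(im2[120:195,220:320],(400,300),interpolation=2)
cv2.imwrite("pics/c7.png",a)
E
```

```text
t 16.45 tcp [ 0.4916 -0.0982  0.1325] ydeg -2.76 F [-5.9  4.9 14.8] w -0.0002 tilt 0.84
-> [-0.018 -0.03  -0.029] yaw -0.003
```

View pics/c7.png

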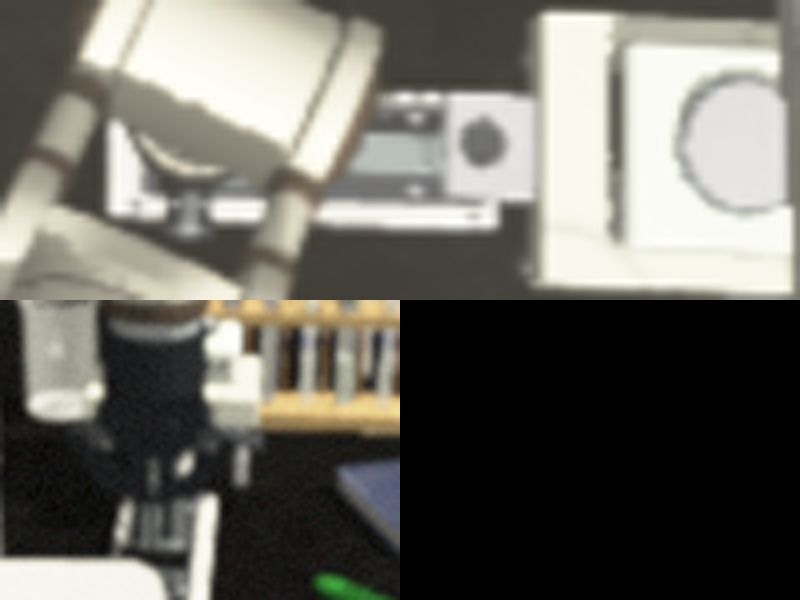

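The ring moved from (473,146) to (483,141), so the slab is raised. The front bolts of the jack base haven't moved. Now I'll let the handle up.

>>> step_arm(
  plan=[
    [[0, 0, -0.1], 0],
    [[0, 0, -0.25], 0],
    [[0, 0, -0.4], 0],
    [[0, 0, -0.55], 0],
    [[0, 0, -0.7], 0],
    [[0, 0, -0.85], 0],
    [[0, 0, -1.0], 0],
    [[0, 0, -1.2], 0],
  ],
)

```text
t: 17.35
tcp_pos: [0.4903, -0.0976, 0.1926]
orientation: [0.724, 0.69, 0.003, 0.006]
contact_force: [-0.1, 0.3, 0.3]
gripper_width: -0.0001
```

>>> step_arm(
  plan=[
    [[0.3, 0, -0.3], 0],
    [[0.8, 0, -0.6], 0],
    [[1.4, 0, -0.9], 0],
    [[2.2, 0, -1.0], 0],
    [[3.0, 0, -1.0], 0],
    [[3.6, 0, -1.0], 0],
    [[4, 0, -1], 0],
    [[4, 0, -1], 0],
  ],
)

```text
t: 18.15
tcp_pos: [0.4991, 0.1046, 0.2419]
orientation: [0.723, 0.691, 0.003, 0.006]
contact_force: [0.1, 0.4, 0.1]
gripper_width: 0.0004
```

```bash
python3 - <<'E'
from h import *
mv((.491,-.0985,.21),-2.6)
im=read_camera("top")[...,::-1];im2=read_camera("side")[...,::-1]
a=np.zeros((600,800,3),np.uint8);a[:300]=cv2.resize(im[182:227,245:365],(800,300),interpolation=2);a[300:,:400]=cv2.resize(im2[120:195,220:320],(400,300),interpolation=2)
cv2.imwrite("pics/c8.png",a)
E
```

```text
t 18.15 tcp [0.4991 0.1046 0.2419] ydeg -2.57 F [0.1 0.4 0.1] w 0.0004 tilt 0.75
-> [-4.062  0.012  0.655] yaw 0.001
```

View pics/c8.png

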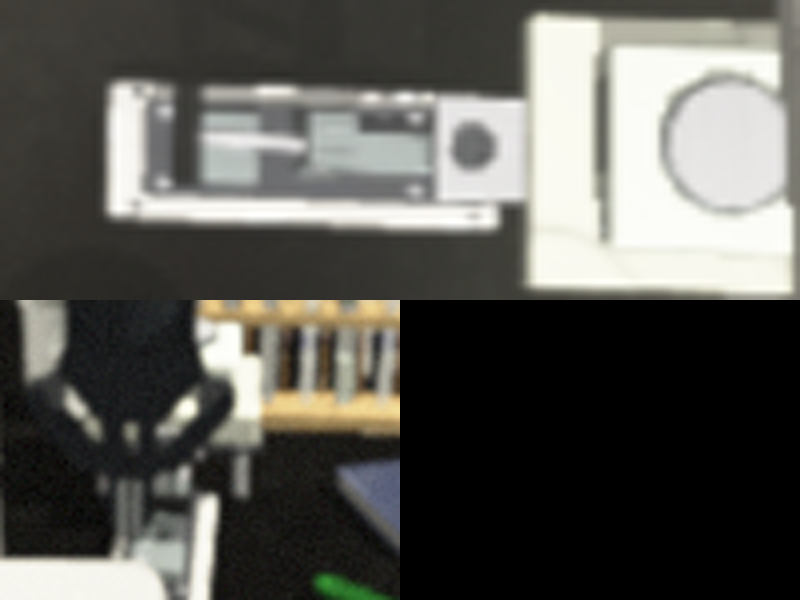

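The handle is up, the slab is at rest (ring back at (473,146)), and the jack hasn't moved. Now the second press.

>>> step_arm(
  plan=[
    [[-0.5, 0, 0], 0],
    [[-1.1, 0, 0], 0],
    [[-1.8, 0, 0], 0],
    [[-2.5, 0, 0], 0],
    [[-3.2, 0, 0], 0],
    [[-3.8, 0, 0], 0],
    [[-4.05, 0.01, 0.3], 0],
    [[-4.05, 0.01, 0.6], 0],
  ],
)

```text
t: 19.05
tcp_pos: [0.4905, -0.1035, 0.2133]
orientation: [0.725, 0.689, 0.002, 0.007]
contact_force: [0.2, -0.7, -1.2]
gripper_width: 0.0001
```

>>> step_arm(
  plan=[
    [[0, 0, 0.15], 0],
    [[0, 0, 0.35], 0],
    [[0, 0, 0.5], 0],
    [[0, 0, 0.65], 0],
    [[0, 0, 0.8], 0],
    [[0, 0, 0.95], 0],
    [[0, 0, 1.1], 0],
    [[0, 0, 1.25], 0],
  ],
)

```text
t: 19.85
tcp_pos: [0.4919, -0.1041, 0.151]
orientation: [0.725, 0.689, 0.003, 0.008]
contact_force: [-0.1, 1.8, 8.1]
gripper_width: -0.0001
```

```bash
python3 - <<'E'
from h import *
mv((.491,-.098,.132),-2.6)
E
```

```text
t 19.85 tcp [ 0.4919 -0.1041  0.151 ] ydeg -2.95 F [-0.1  1.8  8.1] w -0.0001 tilt 0.96
-> [ 0.123 -0.03   0.379] yaw -0.006
```

>>> step_arm(
  plan=[
    [[0.03, 0, 0.08], 0],
    [[0.05, 0, 0.16], 0],
    [[0.07, 0, 0.24], 0],
    [[0.07, 0, 0.3], 0],
    [[0.07, 0, 0.36], 0],
    [[0.07, 0, 0.39], 0],
    [[0.07, 0, 0.39], 0],
    [[0.07, 0, 0.39], 0],
  ],
)

```text
t: 20.65
tcp_pos: [0.4925, -0.1023, 0.1326]
orientation: [0.725, 0.689, 0.001, 0.009]
contact_force: [-6.0, -4.6, 11.5]
gripper_width: -0.0001
```

```bash
python3 - <<'E'
from h import *
mv((.491,-.098,.132),-2.6)
im=read_camera("top")[...,::-1]
cv2.imwrite("pics/c9.png",cv2.resize(im[182:227,245:365],(800,300),interpolation=2))
E
```

```text
t 20.65 tcp [ 0.4925 -0.1023  0.1326] ydeg -2.88 F [-6.  -4.6 11.5] w -0.0001 tilt 1.05
-> [ 0.084 -0.035  0.011] yaw -0.005
```

View pics/c9.png

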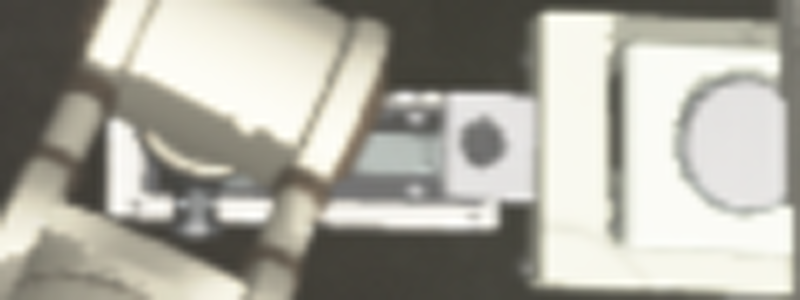

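>>> step_arm(
  plan=[
    [[0, 0, 0.02], 0],
    [[0, 0, 0.04], 0],
    [[0, 0, 0.04], 0],
    [[0, 0, 0.04], 0],
    [[0, 0, 0.04], 0],
    [[0, 0, 0.04], 0],
    [[0, 0, 0.04], 0],
    [[0, 0, 0.04], 0],
  ],
)

```text
t: 21.5
tcp_pos: [0.4928, -0.1028, 0.132]
orientation: [0.724, 0.689, 0.001, 0.009]
contact_force: [-5.7, 1.7, 15.6]
gripper_width: -0.0002
```

```bash
python3 - <<'E'
from h import *
o=observe();print(o["tcp_pos"],o["contact_force"],o["t"])
im=read_camera("top")[...,::-1].astype(int);a=cv2.imread("pics/top0.png").astype(int)
for n,(u,v) in dict(flask=(253,154),cyl=(282,170),b5=(251,175),b1=(231,219)).items():
    s=np.s_[v-10:v+10,u-8:u+8];print(n,np.abs(im[s]-a[s]).mean())
cv2.imwrite("pics/c10.png",cv2.resize(im[140:230,220:360].astype(np.uint8),(800,514),interpolation=2))
E
```

```text
[ 0.49278297 -0.10278062  0.13198044] [-5.65381009  1.65052269 15.5767397 ] 21.5
flask 0.625
cyl 13.798958333333333
b5 12.932291666666666
b1 4.14375
```

View pics/c10.png

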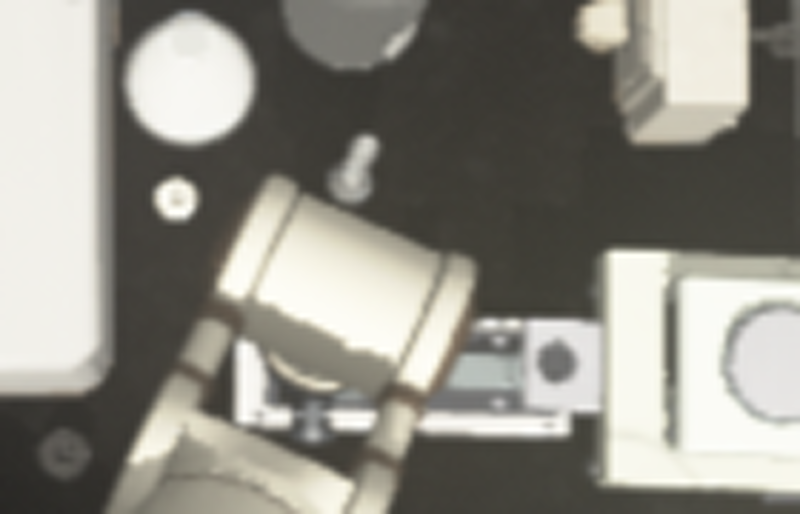

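The flask, cylinder and both stoppers are upright and in place. The slab is still raised. The last 0.6 mm of travel added 4 N, so the handle is on its stop.

```bash
python3 -c "
from station import *
print(hand_in())"
```

```text
the job is handed in; nothing more can be done
None
```

I set the jack on the bearer with its saddle under the lift pad and let go. I gave the handle one full stroke down and up, then pressed it down again and handed in while holding it there. I have no verdict: `hand_in()` reports none.

- **Placement:** after I let go, the top view showed the jack within about 2 mm of its ideal place. The two cameras disagreed by about 5 mm across the bearer before that, so I shifted the jack 2.5 mm sideways as a compromise.
- **First stroke:** the slab rose, with the pad ring moving about 1.5 camera pixels. After I released the handle, the ring came back to its starting pixel and the jack had not moved.
- **Final hold:** the slab is raised the same amount as in the first stroke. The tool presses with about 15.6 N straight down at the same depth. The last 0.6 mm of travel added 4 N, which I take to mean the handle is on its stop. There is also about 6 N of sideways force.
- **Not measured:** I had no direct reading of the handle angle, the slab tilt or the force on the saddle. I inferred them from the tool height and the pictures.
- **Bystanders:** the last picture shows the flask, cylinder and both stoppers upright and in place. A pixel comparison with the first picture matched for the flask. It differed somewhat for the other three, which I put down to the arm and its shadow nearby.

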